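# Open the paddle-latched medicine cabinet

### The job

Open the small white medicine cabinet: lift the steel paddle on its door gently until you feel it come up against its firm stop, so that the hidden pawl is withdrawn, then swing the door wide open (to at least 60 degrees) and let go. Never force the latch: neither heave on the paddle at its stop nor pull the door against a pawl that is still engaged. Leave the things standing around and on the cabinet where they are.

Things in the scene. Friction and masses are not known exactly. Their poses are not given: they have to be found in the camera images.
- cabinet: White painted steel cabinet fixed on the shelf, 160 mm deep (x), 190 mm wide (y), 150 mm tall. Origin: centre of its underside. Its -x axis points out of its front, roughly to the robot; its yaw varies. The door covers its front. Inside is a hidden keeper that the paddle's pawl hooks behind; its height cannot be seen and differs from start to start.
- door (a joint): Door angle, rad: 0 shut, grows as the free edge swings out to the robot, ends at 1.75. Hinge: vertical axis at the door's +y edge (left seen from the robot), so it opens clockwise seen from above. Door 12 mm thick, 182 mm from hinge axis to free edge, top 147 mm above the surface, 0.8 kg, light friction (0.12 Nm); it stays where it is left.
- door_hinge (a point): Point on the door's vertical hinge axis, 115 mm above the surface, at the height of the paddle's pivot. In the cabinet's frame it lies at (-86, +89, 115) mm.
- paddle: Steel paddle on the door's front: flat blade 22 mm wide, 8 mm thick, sloping out and down by 0.28 rad at rest, ending in a round cross bar. Origin: its pivot, a level axis along its y, 10 mm before the door's mid-plane, 130 mm from the hinge axis, 115 mm above the surface. Lifting its outer end turns it up to withdraw the pawl, 40 mm behind the pivot; a spring returns it.
- paddle_grip (a point): Grip point: centre of the cross bar, 45 mm from the pivot, 103 mm above the surface at rest. The bar, 16 mm thick and 36 mm long along y, is pinched by its smooth ends from above, fingers closing along the door's width, and turns between them; all round is free. To lift it takes 3 to 6 N (spring) and up to 5 N more for drag in a firm pinch. Keep it lifted until the door is 0.2 rad open.
- swab_tub: Closed white swab tub, diameter 64 mm, 55 mm tall, standing loose on top of the cabinet. Origin: centre of its underside.
- vase: White ceramic vase, 80 mm wide, 150 mm tall, loose. Origin: centre of its underside.
- jar: Glass jar with a steel lid, diameter 72 mm, 90 mm tall, loose. Origin: centre of its underside.
- tumbler: White ceramic tumbler, diameter 72 mm, 95 mm tall, loose. Origin: centre of its underside.
- lotion: Grey plastic bottle, diameter 54 mm, 140 mm tall, loose. Origin: centre of its underside.
- soap: Closed clear plastic soap box, 60 by 90 by 30 mm, loose. Origin: centre of its underside.
- paddle_tip (a point): Outermost point of the cross bar, 53 mm from the pivot. How the latch feels: lifting the grip point by 5 to 22 mm (unknown each time) frees the pawl; 2 mm farther, at 7 to 24 mm, is a firm stop, felt as a sharp rise of force (some 5 N per mm). Only between the two does the door open. Never load pawl and keeper over 20 N, by heaving at the stop or by pulling the door while engaged.

How it is judged:
By the outcome, as a careful person would: the job done as asked, in the order asked, and still so for the second after the job is handed in, with the robot touching nothing.
It also fails if it takes over 58 s, if anything falls off the work surface, if the arm or the gripper's body presses on something with over 40 N, if the wrist force passes 120 N, or if a joint passes its speed limit or range.

### The arm

A 6-joint arm with a two-finger parallel gripper is mounted at the origin on the work surface. World frame = base frame: x ahead of the robot, y to its left, z up, the work surface at z = 0. Lengths are in m, angles in rad, forces in N, time in s.
With the tool pointing down it reaches from about 0.35 to 0.775 m from the base axis. Payload 7.3 kg.
Tool frame: the origin (TCP) lies at the centre of the arm's flange, where the gripper is bolted on; the fingertips stand 178 mm ahead of it and the grasp point (between the pads) lies 159 mm ahead of it (tip_extent is the distance from the TCP to the fingertips, in m); z points along the fingers, y is the line along which they close (so a half turn about z gives the same grasp; the last joint's range is limited). The gripper opens to 92 mm and grips with 3 to 60 N. Pads are 19 mm wide; open, the fingers measure 130 mm over their backs; the gripper's body (75 mm by 190 mm) begins 47 mm behind the grasp point.
Start: joints at [-1.461, 0.342, 1.524, -0, 1.275, -0.146], TCP at [0.133, -0.508, 0.405] pointing down, gripper open.
Joint ranges: [-2.53, 2.53], [-0.77, 2.02], [0.04, 2.7], [-1, 4.14], [0.28, 2.66], [-3.11, 3.11]. Speed limits (rad/s): [2.57, 2.57, 3.14, 3.14, 3.14, 3.14].

### API

Orientations are given as [roll, pitch, yaw] about the fixed x, y, z axes, in that order (R = Rz(yaw) Ry(pitch) Rx(roll)).
In Python, from cell import * gives the robot as it stands.
- The arm moves only by the tool arm_command, never from a script. Its arguments are lists of equal length, an entry for each row: "xyz": the shift along the world's x, y, z in mm, a list of three; "spin": the turn about the world's z in degrees. In form: {"xyz": [[tx, ty, tz], ...], "spin": [spin, ...]}. A call has 1 to 20 rows; each row shifts and turns the commanded pose from where the row before left it; what a row does not reach is not made up. A row lasts 1/10 s, in which the tool goes at most 50 mm and 8.59 degrees, less where a joint would pass 70% of its speed; a pose out of reach is approached as far as the arm can. A call with a gripper value outside its range is refused whole. "jaw" is the opening, from -1 (shut) to 1 (fully open), set as the call begins (left out, the last holds). The fingers move at their own pace and stop on an object; "squeeze" is the grip in N (left out, the last holds). Time passes only in rows, so rows that do not move let the fingers close. It gives the time, the measured TCP pose, the force, the opening and the grip force at its end, in the units of the state.
- observe(): the state, without advancing time (a new reading comes with each control period).
- read_camera(name): name is "scene" or "top" or "wrist"; returns a dict with "img" (384x512x3 uint8, red, green, blue), "depth" (384x512 float32, m along the optical axis (not along the pixel's ray), 0 where there is no reading), "fx", "fy", "cx", "cy" (pixels), "world_from_camera" (4x4, takes a point from camera to world coordinates). Camera axes: x right, y up, looking along -z (the intrinsics and any distortion apply to the point x, -y, -z); pixel columns grow to the right and rows downward; lengths in m; the calibration is good to about 2 mm. A picture is of the moment at which its call begins.
- hand_in(): hands the job in; it is judged then, once.
The state is a dict: "time": time; "qpos": joint angles; "qvel": joint speeds; "joint_efforts": joint torques, N m; "tool_pos": TCP position; "tool_rot": TCP orientation; "contact_force": force on the tool from outside, world axes, zero at the start; "torque": the same for the moment, N m; "opening": finger opening in m; "grip_force": force on a finger pad.
Only numpy, scipy, OpenCV 4.12 (cv2) and the standard library are available. Lean on these libraries where they do the work, as an engineer would, in place of code of your own. Each camera call takes 0.05 s, during which the arm holds its last target. There are 200 camera calls.

## Working session

There is one attempt and no reset: what is moved stays moved. The work goes in short steps, Python scripts to look and compute and a tool call to move; the robot and the scene stay as the last step left them, time stands still between calls to the robot, and variables do not carry over. Pictures are saved under pics/ and viewed, at most 10 in all, crops included, and the job is handed in when it is done.

Besides the shell and the picture viewer there is one more tool, called after "Call:" as name(argument=value, ...), one argument or row to a line, values as JSON. arm_command: Moves the arm, as the interface text tells. Its arguments: {"type":"object","properties":{"xyz":{"type":"array","items":{"type":"array","items":{"type":"number"}}},"spin":{"type":"array","items":{"type":"number"}},"jaw":{"type":"number"},"squeeze":{"type":"number"}},"required":["xyz","spin"]}

```bash
mkdir -p pics
cat > h.py <<'E'
from cell import *
import numpy as np, cv2
def snap(n,f):
    c=read_camera(n); cv2.imwrite(f"pics/{f}.png",c["img"][:,:,::-1]); np.savez(f"pics/{f}.npz",**c); return c
def pt(c,u,v,d=None):
    d=float(c["depth"][int(v),int(u)]) if d is None else d
    p=np.array([(u-c["cx"])/c["fx"]*d,-(v-c["cy"])/c["fy"]*d,-d,1]); return (c["world_from_camera"]@p)[:3]
def px(c,P):
    q=np.linalg.inv(c["world_from_camera"])@np.append(P,1); return c["cx"]+c["fx"]*q[0]/-q[2], c["cy"]-c["fy"]*q[1]/-q[2]
E
python3 - <<'E'
from h import *
a=snap("scene","s1");b=snap("top","t1")
for c in(a,b):print({k:c[k] for k in c if k not in("img","depth")})
s=observe();print(s["tool_pos"],s["tool_rot"],s["contact_force"],s["time"])
E
```

```text
{'fx': 424.2128524705891, 'fy': 424.2128524705891, 'cx': 258.6679597089032, 'cy': 190.39422605070538, 'world_from_camera': array([[ 0.27990017, -0.66656305,  0.69090491,  1.3022618 ],
       [ 0.95990816,  0.20573817, -0.19038943, -0.12492833],
       [-0.01523895,  0.7164953 ,  0.69742546,  0.82170277],
       [ 0.        ,  0.        ,  0.        ,  1.        ]])}
{'fx': 415.0010624525499, 'fy': 415.0010624525499, 'cx': 256.91685662127634, 'cy': 186.21306994715655, 'world_from_camera': array([[-0.02157935,  0.9897285 , -0.14132169,  0.44465891],
       [-0.99960813, -0.02388027, -0.01460561,  0.04383552],
       [-0.01783039,  0.14095113,  0.98985598,  1.1504136 ],
       [ 0.        ,  0.        ,  0.        ,  1.        ]])}
[ 0.13282965 -0.50778726  0.40410529] [-3.14018897e+00 -1.93989621e-04  2.55791162e-01] [-0.51812243  0.5866178  -0.874715  ] 0.1
```

View pics/s1.png

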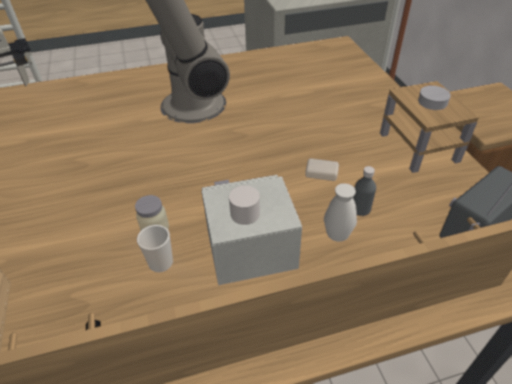

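View pics/t1.png

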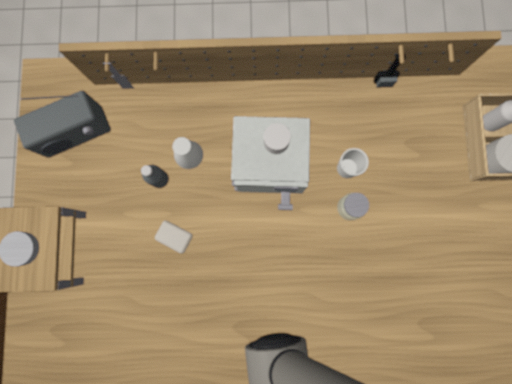

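The top view shows the cabinet at about (271,153), its paddle at (286,200), soap at (173,237), jar at (355,206), tumbler at (352,163), and vase and lotion on the left. I'll enlarge the cabinet.

Run:
```python
from h import *
b=cv2.imread("pics/t1.png");cv2.imwrite("pics/t1c.png",cv2.resize(b[108:218,222:322],None,fx=5.4,fy=5.4,interpolation=cv2.INTER_CUBIC))
c=dict(np.load("pics/t1.npz"))
# top-face fit
m=[]
for v in range(100,230):
  for u in range(215,330):
    m.append((u,v,*pt(c,u,v)))
m=np.array(m)
k=np.abs(m[:,4]-.15)<.008
r=cv2.minAreaRect(m[k][:,2:4].astype(np.float32)*1000);print(r,cv2.boxPoints(r),m[k][:,4].mean())
for P in[(286,206),(286,200),(285,195),(278,130),(173,237),(355,206),(352,163),(188,153)]:print(P,pt(c,*P))
k=(m[:,4]>.07)&(m[:,4]<.13)&(m[:,1]>193);print(np.round(m[k][:,[0,1,2,3,4]],3)[::4])
```

```text
((674.197021484375, 24.64899444580078), (189.7959747314453, 175.1859130859375), 86.99996185302734) [[581.7575   -65.534615]
 [756.7033   -74.703255]
 [766.63654  114.8326  ]
 [591.69073  124.00124 ]] 0.1492333653514288
(286, 206) [ 0.54157596 -0.01299212  0.10629332]
(286, 200) [ 0.55628782 -0.01321984  0.1108592 ]
(285, 195) [ 0.56815008 -0.01072266  0.11803166]
(278, 130) [0.71148042 0.00549646 0.2051905 ]
(173, 237) [0.47214877 0.28965283 0.02740369]
(355, 206) [ 0.53899029 -0.18979695  0.09005434]
(352, 163) [ 0.66780517 -0.20726286  0.002832  ]
(188, 153) [0.67986839 0.23137556 0.12650051]
[[ 2.81e+02  1.94e+02  5.71e-01 -1.00e-03  1.15e-01]
 [ 2.85e+02  1.94e+02  5.71e-01 -1.10e-02  1.12e-01]
 [ 2.89e+02  1.94e+02  5.71e-01 -2.10e-02  1.13e-01]
 [ 2.84e+02  1.95e+02  5.68e-01 -8.00e-03  1.17e-01]
 [ 2.88e+02  1.95e+02  5.68e-01 -1.80e-02  1.15e-01]
 [ 2.83e+02  1.96e+02  5.66e-01 -6.00e-03  1.13e-01]
 [ 2.87e+02  1.96e+02  5.66e-01 -1.60e-02  1.13e-01]
 [ 2.82e+02  1.97e+02  5.64e-01 -3.00e-03  1.14e-01]
 [ 2.86e+02  1.97e+02  5.63e-01 -1.30e-02  1.15e-01]
 [ 2.81e+02  1.98e+02
[... 1240 characters left out ...]
 1.10e-01]
 [ 2.78e+02  2.07e+02  5.39e-01  7.00e-03  1.09e-01]
 [ 2.82e+02  2.07e+02  5.39e-01 -3.00e-03  1.07e-01]
 [ 2.86e+02  2.07e+02  5.39e-01 -1.30e-02  1.07e-01]
 [ 2.90e+02  2.07e+02  5.39e-01 -2.30e-02  1.09e-01]
 [ 2.80e+02  2.08e+02  5.37e-01  2.00e-03  1.07e-01]
 [ 2.84e+02  2.08e+02  5.36e-01 -8.00e-03  1.11e-01]
 [ 2.88e+02  2.08e+02  5.36e-01 -1.80e-02  1.12e-01]
 [ 2.78e+02  2.09e+02  5.35e-01  7.00e-03  1.03e-01]
 [ 2.82e+02  2.09e+02  5.34e-01 -3.00e-03  1.07e-01]
 [ 2.86e+02  2.09e+02  5.34e-01 -1.30e-02  1.09e-01]
 [ 2.90e+02  2.09e+02  5.34e-01 -2.30e-02  1.08e-01]
 [ 2.87e+02  2.10e+02  5.31e-01 -1.50e-02  1.06e-01]
 [ 2.91e+02  2.10e+02  5.31e-01 -2.50e-02  1.06e-01]]
```

View pics/t1c.png

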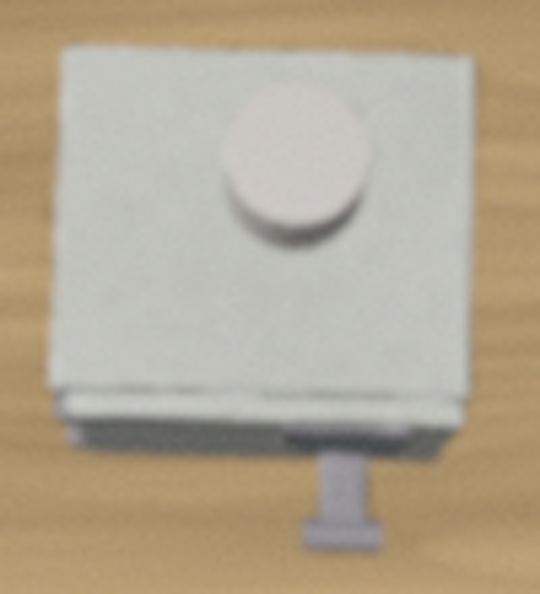

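Call:
arm_command(
  xyz=[
    [20,25,0],
    [20,25,0],
    [20,25,0],
    [20,25,0],
    [20,25,0],
    [20,25,0],
    [20,25,0],
    [20,25,0],
    [20,25,0],
    [20,25,0],
    [20,25,0],
    [20,25,0],
    [20,25,0],
    [20,25,0],
    [20,25,0],
    [20,25,0],
    [20,25,0],
    [20,25,0],
    [20,25,0],
    [20,25,0],
  ],
  spin=[8.1,8.1,8.1,8.1,8.1,8.1,8.1,8.1,8.1,8.1,8.1,8.1,8.1,8.1,8.1,8.1,8.1,8.1,8.1,8.1],
  jaw=1,
)

```text
time: 2.1
tool_pos: [0.5335, -0.0067, 0.4044]
tool_rot: [3.141, -0.001, 3.089]
contact_force: [0.3, -0.0, 0.5]
opening: 0.0915
grip_force: 0.0
```

Run:
```python
from h import *
c=snap("wrist","w1")
print(observe()["tool_pos"],px(c,[.539,-.0093,.103]),px(c,[.539,-.0093,.111]),c["world_from_camera"])
```

```text
[ 0.53543551 -0.00390149  0.40426132] (np.float64(253.37643653240323), np.float64(185.99715286258362)) (np.float64(253.2903419864345), np.float64(188.27340461678685)) [[ 5.17784380e-02 -9.62306746e-01 -2.66991984e-01  4.61146207e-01]
 [ 9.98658597e-01  4.98871367e-02  1.38665363e-02 -2.19360703e-03]
 [-2.43957641e-05 -2.67351828e-01  9.63598983e-01  3.84538994e-01]
 [ 0.00000000e+00  0.00000000e+00  0.00000000e+00  1.00000000e+00]]
```

View pics/w1.png

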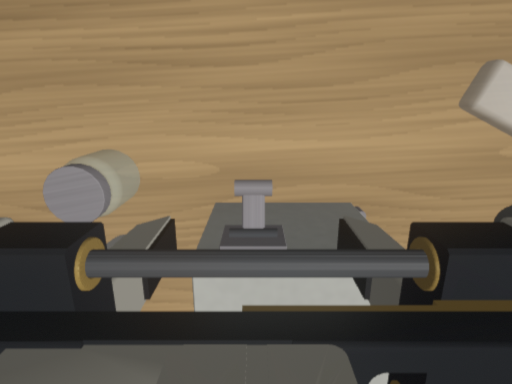

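The bar is centred at (253,187), which matches the predicted projection. I'll descend to just above it and settle there.

Call:
arm_command(
  xyz=[
    [1,0,-20],
    [1,0,-20],
    [1,-1,-20],
    [1,-1,-20],
    [1,0,-20],
    [0,0,0],
    [0,0,0],
    [0,0,0],
  ],
  spin=[0,0,0,0,0,0,0,0],
)

```text
time: 2.95
tool_pos: [0.5381, -0.01, 0.3058]
tool_rot: [-3.141, 0.002, 3.083]
contact_force: [-0.2, 0.9, 0.0]
opening: 0.092
grip_force: 0.0
```

Call:
arm_command(
  xyz=[
    [1,0,-12],
    [0,0,-12],
    [0,0,-12],
    [0,0,-7],
    [0,0,0],
    [0,0,0],
    [0,0,0],
  ],
  spin=[0,0,0,0,0,0,0],
)

```text
time: 3.65
tool_pos: [0.5391, -0.0099, 0.2621]
tool_rot: [3.142, 0.001, 3.083]
contact_force: [0.2, 0.9, -0.1]
opening: 0.0917
grip_force: 0.0
```

Run:
```python
from h import *
c=snap("wrist","w2"); s=observe(); print(s["tool_pos"],s["contact_force"],px(c,[.539,-.0093,.103]))
```

```text
[ 0.53904374 -0.00993455  0.26219852] [-0.457587   -0.26173376  0.09333497] (np.float64(256.36261540188434), np.float64(249.57906701708333))
```

View pics/w2.png

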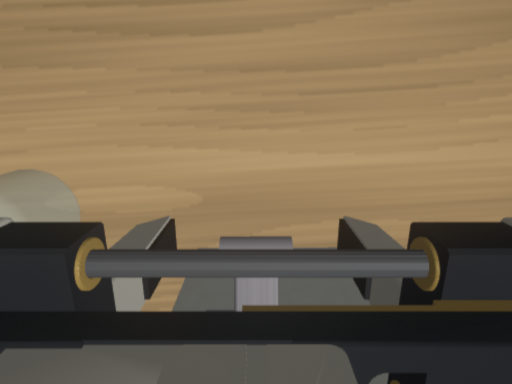

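The bar, (220–292, ~248), is centred between the pads, so I'll close on it.

Call:
arm_command(
  xyz=[
    [0,0,0],
    [0,0,0],
    [0,0,0],
    [0,0,0],
    [0,0,0],
    [0,0,0],
    [0,0,0],
    [0,0,0],
  ],
  spin=[0,0,0,0,0,0,0,0],
  jaw=-1,
  squeeze=20,
)

```text
time: 4.5
tool_pos: [0.5387, -0.0102, 0.2616]
tool_rot: [-3.141, -0.001, 3.084]
contact_force: [-0.4, 0.0, 1.0]
opening: 0.0362
grip_force: 20.0
```

Call:
arm_command(
  xyz=[
    [0,0,1],
    [0,0,1],
    [0,0,1],
    [0,0,1],
    [0,0,0],
    [0,0,0],
  ],
  spin=[0,0,0,0,0,0],
)

```text
time: 5.1
tool_pos: [0.5382, -0.0101, 0.2651]
tool_rot: [-3.141, -0.003, 3.083]
contact_force: [-3.8, -4.5, -7.9]
opening: 0.0358
grip_force: 20.0
```

Call:
arm_command(
  xyz=[
    [-0.5,-0.3,0],
    [-0.5,-0.3,0],
    [0,0,1],
    [0,0,1],
    [0,0,0],
    [0,0,0],
  ],
  spin=[0,0,0,0,0,0],
)

```text
time: 5.7
tool_pos: [0.5378, -0.0104, 0.2678]
tool_rot: [3.141, -0.0, 3.083]
contact_force: [-2.1, -0.1, -8.3]
opening: 0.0355
grip_force: 20.0
```

Call:
arm_command(
  xyz=[
    [-0.4,0,1],
    [-0.2,0,1],
    [0,0,0],
    [0,0,0],
  ],
  spin=[0,0,0,0],
)

```text
time: 6.1
tool_pos: [0.5374, -0.0104, 0.2699]
tool_rot: [3.141, 0.001, 3.083]
contact_force: [-0.6, 0.5, -6.5]
opening: 0.0355
grip_force: 20.0
```

Call:
arm_command(
  xyz=[
    [-0.1,0,1],
    [-0.1,0,0.5],
    [0,0,0],
    [0,0,0],
  ],
  spin=[0,0,0,0],
)

```text
time: 6.5
tool_pos: [0.5372, -0.0104, 0.2714]
tool_rot: [3.141, 0.001, 3.083]
contact_force: [1.1, 1.5, -8.2]
opening: 0.0356
grip_force: 20.0
```

Call:
arm_command(
  xyz=[
    [0,0,1],
    [0,0,0.5],
    [0,0,0],
    [0,0,0],
  ],
  spin=[0,0,0,0],
)

```text
time: 6.9
tool_pos: [0.5371, -0.0104, 0.2728]
tool_rot: [3.141, 0.0, 3.083]
contact_force: [1.4, 3.2, -7.9]
opening: 0.0356
grip_force: 20.0
```

Call:
arm_command(
  xyz=[
    [0,0,0.5],
    [0,0,0.5],
    [0,0,0],
    [0,0,0],
  ],
  spin=[0,0,0,0],
)

```text
time: 7.3
tool_pos: [0.5371, -0.0105, 0.2738]
tool_rot: [3.141, 0.0, 3.083]
contact_force: [2.6, 3.6, -7.6]
opening: 0.0359
grip_force: 20.0
```

Call:
arm_command(
  xyz=[
    [0.2,0.4,1],
    [0,0,0.5],
    [0,0,0],
    [0,0,0],
  ],
  spin=[0,0,0,0],
)

```text
time: 7.7
tool_pos: [0.5371, -0.0103, 0.2752]
tool_rot: [-3.141, -0.0, 3.083]
contact_force: [0.6, -0.2, -7.1]
opening: 0.0358
grip_force: 20.0
```

Call:
arm_command(
  xyz=[
    [0.1,0,0.5],
    [0.1,0,0.5],
    [0,0,0],
    [0,0,0],
  ],
  spin=[0,0,0,0],
)

```text
time: 8.1
tool_pos: [0.5372, -0.0103, 0.2761]
tool_rot: [-3.141, -0.001, 3.083]
contact_force: [-1.8, -2.1, -8.0]
opening: 0.0358
grip_force: 20.0
```

Call:
arm_command(
  xyz=[
    [0,0,0.5],
    [0,0,0.5],
    [0,0,0],
    [0,0,0],
  ],
  spin=[0,0,0,0],
)

```text
time: 8.5
tool_pos: [0.5373, -0.0102, 0.2772]
tool_rot: [-3.141, -0.001, 3.083]
contact_force: [-1.9, -3.4, -8.4]
opening: 0.036
grip_force: 20.0
```

Call:
arm_command(
  xyz=[
    [0,0,0.5],
    [0,0,0.5],
    [0,0,0],
    [0,0,0],
  ],
  spin=[0,0,0,0],
)

```text
time: 8.9
tool_pos: [0.5374, -0.0102, 0.2782]
tool_rot: [-3.141, -0.0, 3.083]
contact_force: [-2.5, -3.1, -8.0]
opening: 0.0359
grip_force: 20.0
```

Call:
arm_command(
  xyz=[
    [-0.1,-0.2,0.5],
    [0,0,0.5],
    [0,0,0],
    [0,0,0],
  ],
  spin=[0,0,0,0],
)

```text
time: 9.3
tool_pos: [0.5374, -0.0103, 0.2793]
tool_rot: [3.141, 0.0, 3.083]
contact_force: [-1.7, -2.2, -7.7]
opening: 0.0357
grip_force: 20.0
```

Call:
arm_command(
  xyz=[
    [0,0,0.5],
    [0,0,0.5],
    [0,0,0],
    [0,0,0],
  ],
  spin=[0,0,0,0],
)

```text
time: 9.7
tool_pos: [0.5374, -0.0103, 0.2803]
tool_rot: [3.141, 0.0, 3.083]
contact_force: [-1.8, -2.8, -8.4]
opening: 0.0359
grip_force: 20.0
```

Run:
```python
from h import *
c=snap("wrist","w3"); s=observe(); print(s["tool_pos"],s["contact_force"])
cv2.imwrite("pics/w3c.png",cv2.resize(c["img"][200:330,180:340,::-1],None,fx=4,fy=4))
```

```text
[ 0.53743503 -0.01030847  0.28031554] [-2.04191162 -2.57918689 -8.31583773]
```

View pics/w3c.png

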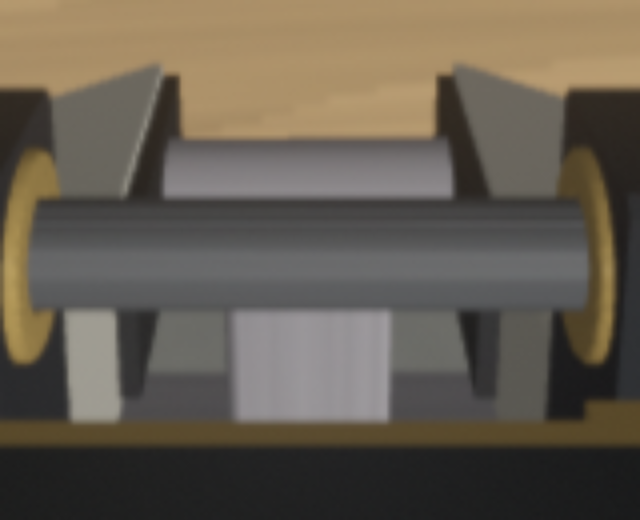

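The bar's edge is at row ~235 in the full image, about the same as before, so it is rising with the fingers. I'll continue lifting.

Call:
arm_command(
  xyz=[
    [0,0,0.5],
    [0,0,0.5],
    [0,0,0],
    [0,0,0],
  ],
  spin=[0,0,0,0],
)

```text
time: 10.15
tool_pos: [0.5375, -0.0103, 0.2813]
tool_rot: [3.141, 0.001, 3.083]
contact_force: [-0.5, -2.5, -8.7]
opening: 0.0358
grip_force: 20.0
```

Call:
arm_command(
  xyz=[
    [0.1,0,0.5],
    [0,0,0.5],
    [0,0,0],
    [0,0,0],
  ],
  spin=[0,0,0,0],
)

```text
time: 10.55
tool_pos: [0.5375, -0.0103, 0.2823]
tool_rot: [3.141, 0.0, 3.083]
contact_force: [0.9, -2.0, -8.2]
opening: 0.0355
grip_force: 20.0
```

Call:
arm_command(
  xyz=[
    [0.1,-0.2,0.5],
    [0.1,0,0.5],
    [0,0,0],
    [0,0,0],
  ],
  spin=[0,0,0,0],
)

```text
time: 10.95
tool_pos: [0.5377, -0.0104, 0.2833]
tool_rot: [3.141, 0.0, 3.083]
contact_force: [0.7, 0.5, -8.1]
opening: 0.0356
grip_force: 20.0
```

Call:
arm_command(
  xyz=[
    [0.1,0,0.5],
    [0.1,0,0.5],
    [0,0,0],
    [0,0,0],
  ],
  spin=[0,0,0,0],
)

```text
time: 11.35
tool_pos: [0.5378, -0.0104, 0.2843]
tool_rot: [3.141, -0.0, 3.083]
contact_force: [0.2, 1.2, -9.6]
opening: 0.0354
grip_force: 20.0
```

Call:
arm_command(
  xyz=[
    [0.1,0,0.5],
    [0,0,0],
    [0,0,0],
  ],
  spin=[0,0,0],
)

```text
time: 11.65
tool_pos: [0.5379, -0.0104, 0.2846]
tool_rot: [3.141, -0.0, 3.083]
contact_force: [0.8, 1.3, -9.9]
opening: 0.0356
grip_force: 20.0
```

Call:
arm_command(
  xyz=[
    [0,0,0.5],
    [0,0,0],
    [0,0,0],
  ],
  spin=[0,0,0],
)

```text
time: 11.95
tool_pos: [0.5379, -0.0105, 0.2849]
tool_rot: [3.141, -0.0, 3.083]
contact_force: [2.5, 2.6, -13.4]
opening: 0.0357
grip_force: 20.0
```

The force rose sharply, which is the stop. I'll ease back by 0.8 mm and compute the swing arc.

Call:
arm_command(
  xyz=[
    [0,0,-0.5],
    [-0.1,-0.2,-0.3],
    [0,0,0],
    [0,0,0],
  ],
  spin=[0,0,0,0],
)

```text
time: 12.35
tool_pos: [0.5378, -0.0105, 0.2847]
tool_rot: [3.141, 0.0, 3.083]
contact_force: [-0.2, 4.4, -8.6]
opening: 0.0353
grip_force: 20.0
```

Run:
```python
import numpy as np
r=np.array([-60.5,-127.5])
def f(a):
    a=-np.radians(a);return np.array([[np.cos(a),-np.sin(a)],[np.sin(a),np.cos(a)]])@r
A=[0,.5,1,1.5,2,3,4,5,6,7.5,9]+list(np.arange(11,76,2))
for a,b in zip(A,A[1:]):print(b,np.round(f(b)-f(a),1),end=';')
```

```text
0.5 [-1.1  0.5];1 [-1.1  0.5];1.5 [-1.1  0.6];2 [-1.1  0.6];3 [-2.2  1.2];4 [-2.2  1.2];5 [-2.1  1.2];6 [-2.1  1.3];7.5 [-3.1  2. ];9 [-3.1  2. ];11 [-4.   2.9];13 [-3.9  3. ];15 [-3.8  3.1];17 [-3.7  3.3];19 [-3.6  3.4];21 [-3.5  3.5];23 [-3.3  3.6];25 [-3.2  3.7];27 [-3.1  3.8];29 [-2.9  4. ];31 [-2.8  4.1];33 [-2.7  4.1];35 [-2.5  4.2];37 [-2.4  4.3];39 [-2.2  4.4];41 [-2.1  4.5];43 [-1.9  4.5];45 [-1.7  4.6];47 [-1.6  4.7];49 [-1.4  4.7];51 [-1.2  4.8];53 [-1.1  4.8];55 [-0.9  4.8];57 [-0.7  4.9];59 [-0.6  4.9];61 [-0.4  4.9];63 [-0.2  4.9];65 [-0.1  4.9];67 [0.1 4.9];69 [0.3 4.9];71 [0.5 4.9];73 [0.6 4.9];75 [0.8 4.9];
```

Call:
arm_command(
  xyz=[
    [0,0.3,-0.4],
    [-1.1,0.5,0],
    [-1.1,0.5,0],
    [0,0,0],
  ],
  spin=[0,-0.5,-0.5,0],
)

```text
time: 12.75
tool_pos: [0.5357, -0.0094, 0.2843]
tool_rot: [3.142, 0.001, 3.065]
contact_force: [1.2, 2.8, -6.6]
opening: 0.0357
grip_force: 20.0
```

Low force, so the door is moving freely. I'll keep swinging.

Call:
arm_command(
  xyz=[
    [-1.1,0.7,0],
    [-1.1,0.7,0],
    [-2.2,1.2,0],
    [-2.2,1.2,0],
    [0,0,0],
  ],
  spin=[-0.5,-0.5,-1,-1,0],
)

```text
time: 13.25
tool_pos: [0.5288, -0.0055, 0.2842]
tool_rot: [3.142, -0.0, 3.012]
contact_force: [-0.2, 2.0, -5.3]
opening: 0.036
grip_force: 20.0
```

Call:
arm_command(
  xyz=[
    [-2.1,1.3,0],
    [-2.1,1.4,0],
    [-3.1,2.0,0],
    [-3.1,2.1,0],
    [-4,2.9,0],
    [-3.9,3,0],
    [-3.8,3.1,0],
    [0,0,0],
  ],
  spin=[-1,-1,-1.5,-1.5,-2,-2,-2,0],
)

```text
time: 14.05
tool_pos: [0.5066, 0.0106, 0.2842]
tool_rot: [3.141, -0.0, 2.82]
contact_force: [1.4, 1.1, -5.5]
opening: 0.0354
grip_force: 20.0
```

Fine at 15°. Next is 15° to 47°.

Call:
arm_command(
  xyz=[
    [-3.7,3.3,0],
    [-3.6,3.4,0],
    [-3.5,3.5,0],
    [-3.3,3.6,0],
    [-3.2,3.7,0],
    [-3.1,3.8,0],
    [-2.9,4.0,0],
    [-2.8,4.1,0],
    [-2.7,4.1,0],
    [-2.5,4.2,0],
    [-2.4,4.3,0],
    [-2.2,4.4,0],
    [-2.1,4.5,0],
    [-1.9,4.5,0],
    [-1.7,4.6,0],
    [-1.6,4.7,0],
    [0,0,0],
  ],
  spin=[-2,-2,-2,-2,-2,-2,-2,-2,-2,-2,-2,-2,-2,-2,-2,-2,0],
)

```text
time: 15.75
tool_pos: [0.4645, 0.0755, 0.2845]
tool_rot: [3.138, 0.002, 2.263]
contact_force: [5.3, 4.7, -6.8]
opening: 0.0355
grip_force: 20.0
```

Call:
arm_command(
  xyz=[
    [-0.9,5.0,0],
    [-0.9,5.0,0],
    [-1.1,4.8,0],
    [-0.9,4.8,0],
    [-0.7,4.9,0],
    [-0.6,4.9,0],
    [-0.4,4.9,0],
    [-0.2,4.9,0],
    [-0.1,4.9,0],
    [0.1,4.9,0],
    [0.3,4.9,0],
    [0.5,4.9,0],
    [0.6,4.9,0],
    [0,0,0],
  ],
  spin=[-2,-2,-2,-2,-2,-2,-2,-2,-2,-2,-2,-2,-2,0],
)

```text
time: 17.15
tool_pos: [0.4604, 0.139, 0.2844]
tool_rot: [3.138, 0.001, 1.809]
contact_force: [5.2, 2.2, -6.9]
opening: 0.0356
grip_force: 20.0
```

Call:
arm_command(
  xyz=[
    [0.6,0.3,-2],
    [0,0.4,-2],
    [0,0.4,-2],
    [0,0.3,-2],
    [0,0,-2],
    [0,0,-2],
    [0,0,-2],
    [0,-0.3,-2],
    [0,-0.4,-2],
    [0,-0.4,-2],
    [0,0,0],
    [0,0,0],
  ],
  spin=[0,0,0,0,0,0,0,0,0,0,0,0],
)

```text
time: 18.35
tool_pos: [0.4606, 0.139, 0.2654]
tool_rot: [3.138, 0.0, 1.809]
contact_force: [1.7, -0.3, 11.1]
opening: 0.036
grip_force: 20.0
```

Call:
arm_command(
  xyz=[
    [0,0,0],
    [0,0,0],
    [0,0,0],
    [0,0,0],
    [0,0,0],
    [0,0,0],
    [0,0,0],
    [0,0,0],
  ],
  spin=[0,0,0,0,0,0,0,0],
  jaw=1,
)

```text
time: 19.15
tool_pos: [0.46, 0.1389, 0.264]
tool_rot: [3.142, -0.0, 1.809]
contact_force: [0.5, 0.2, -0.5]
opening: 0.0908
grip_force: 0.0
```

Call:
arm_command(
  xyz=[
    [0,0,5],
    [0,0,10],
    [0,0,15],
    [0,0,20],
    [0,0,20],
    [0,0,20],
    [0,0,20],
    [0,0,20],
    [0,0,0],
    [0,0,0],
  ],
  spin=[0,0,0,0,0,0,0,0,0,0],
)

```text
time: 20.15
tool_pos: [0.4598, 0.1389, 0.3943]
tool_rot: [3.141, 0.0, 1.809]
contact_force: [-1.3, -0.3, -0.2]
opening: 0.0917
grip_force: 0.0
```

Run:
```python
from h import *
c=snap("wrist","w4"); d=snap("scene","s2"); s=observe(); print(s["time"],s["tool_pos"],s["contact_force"])
cv2.imwrite("pics/e.png",cv2.resize(np.hstack([c["img"],d["img"]])[:,:,::-1],(800,300)))
```

```text
20.25 [0.45975075 0.13881685 0.39324469] [ 0.49189236 -0.46799741  0.31548618]
```

View pics/e.png

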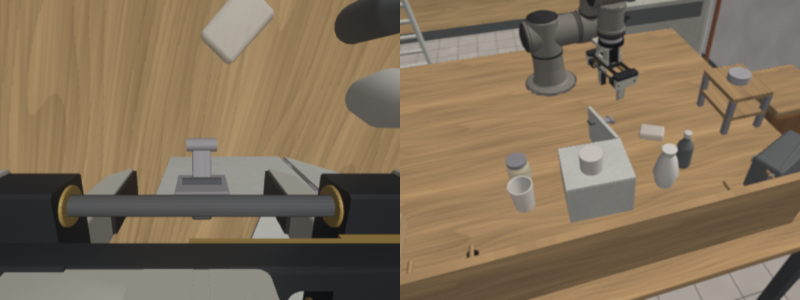

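The left half (wrist view) shows the paddle free at (202,150). The right half (scene view) shows the door standing wide open at (600,125), with the objects undisturbed.

```bash
python3 -c "
from cell import *
print(hand_in())"
```

```text
the job is handed in; nothing more can be done
None
```

The cabinet door is open to about 73°, judged from the gripper's turn. I lifted the paddle to its felt stop and swung the door with little force. I then lowered the paddle, let go, and handed the job in at about 20 s, with the objects around and on the cabinet looking undisturbed.

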